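# Set up the tablet scanner on its prop leg

### The arm

A 7-joint arm with a two-finger parallel gripper is mounted at the origin on the work surface. World frame = base frame: x ahead of the robot, y to its left, z up, the work surface at z = 0. Lengths are in m, angles in degrees, forces in N, time in s.
With the tool pointing down it reaches from about 0.425 to 1.025 m from the base axis. Payload 9.4 kg.
Tool frame: the origin (TCP) lies between the finger pads; the fingertips stand bot.tip_reach ahead of it and the grasp point (between the pads) is the TCP (bot.tip_reach is the distance from the TCP to the fingertips, in m); z points along the fingers, y is the direction in which the jaws open and shut (so a half turn about z gives the same grasp; the last joint's range is limited). The gripper opens to 85 mm and grips with 20 to 120 N. Pads are 22 mm wide; open, the fingers measure 114 mm over their backs; the gripper's body (76 mm by 85 mm) begins 54 mm behind the grasp point. The pads swing forward as they close: fully open they stand 13 mm farther back than shut.
Start: joints at [61.037, 34.337, -0.143, 91.639, 0.103, 54.024, -4.572], TCP at [0.301, -0.659, 0.25] pointing down, gripper open.
Joint ranges: [-147.43, 147.43], [-19.82, 112.94], [-74.19, 73.91], [6.32, 146.72], [-59.91, 239.91], [6.04, 106.73], [-150.56, 150.56]. Speed limits (degrees/s): [127.2, 127.2, 172.46, 172.46, 180, 180, 180].

### API

Orientations are given as a 3x3 rotation matrix whose columns are the frame's x, y, z axes.
In Python, from bench import bot, camera, sign_off, nets gives the robot as it stands.
- The arm moves only by the tool drive_tool, never from a script. Its argument "series" is one flat list of numbers, 7 for each row, row after row: the shift along the tool's x, y, z in m, then the turn, a rotation vector about the tool's x, y, z in rad, then the opening, from -1 (shut) to 1 (fully open). In form: [dx, dy, dz, ax, ay, az, fingers, dx, dy, dz, ax, ay, az, fingers, ...]. A call has exactly 10 rows; each row is the pose to reach, as a shift and turn from the pose measured when the call began, along the tool's axes at that moment; what a row does not reach only later rows make up. A row lasts 1/8 s, in which the tool goes at most 62.5 mm and 10.7 degrees, less where a joint would pass 70% of its speed; a pose out of reach is approached as far as the arm can. A call with a gripper value outside its range is refused whole. The fingers move at their own pace and stop on an object; "newtons" is the grip in N (left out, the last holds). Time passes only in rows, so rows that repeat a pose let the fingers close, or fill a call up. It gives the time, the measured TCP pose, the force and the opening at its end, in the units of the state.
- bot.get_obs(): the state, without advancing time (a new reading comes with each control period).
- camera(name): name is "scene" or "top"; returns a dict with "img" (420x560x3 uint8, blue, green, red), "mtx" (3x3 intrinsics, pixels), "k1" (the pictures are not rectified: a ray, as slopes to the right and down, at radius r is drawn at 1 + k1 r^2 times it, then the intrinsics apply), "rvec" (rotation vector, rad) and "tvec" (3), from world to camera coordinates, as OpenCV has them. Camera axes: x right, y down, z forward; pixel columns grow to the right and rows downward; lengths in m; the calibration is good to about 2 mm. A picture is of the moment at which its call begins. There is no depth.
- sign_off(): hands the job in, once; it reports no verdict.
Trained networks look in the newest picture that a camera, given by its name, has taken for a name from the list of things; names that differ only in an ending like _2 or _b are one class to them, and where a whole thing is asked for, a point or a joint stands for the part that bears it (a point fixed in the world has none). Each returns a list of dicts, best first, with "score" (0 to 1); they miss things now and then, are a little off and sometimes report something else, mostly with a low value. They report only what shows in the picture. A call takes as long as a camera call. They do not tell look-alikes from the thing itself.
- nets.recognise(camera, name): "position" ([column, row] in pixels, amid what is visible of it).
The state is a dict: "clock": time; "q": joint angles; "qvel": joint speeds; "joint_torque": joint torques, N m; "position": TCP position; "tool_rot": TCP orientation; "contact_force": force on the tool from outside, world axes, zero at the start; "moment": the same for the moment, N m; "gripper_width": opening from 0.0 (shut) to 1.0 (fully open).
Only numpy, scipy, OpenCV 4.12 (cv2) and the standard library are available. Lean on these libraries where they do the work, as an engineer would, in place of code of your own. Each camera call takes 0.05 s, during which the arm holds its last target. There are 200 camera calls.

### The job

Swing the folded prop leg on the back of the tablet scanner outwards by pushing it with the fingers until it hits its stop, and press it home there steadily for a second with about 9 N, never forcing it (no more than 15 N on the leg). Then lift the tablet straight up out of its dock by the top edge and stand it gently on the black mat, upright on its lower edge and its open leg, all of it on the mat, and let go. Leave the bottle, the cup and the box where they are.

Things in the scene. Friction and masses are not known exactly. Their poses are not given: they have to be found in the camera images.
- tablet: Tablet scanner: white slab 14 mm thick (its x), 200 wide (y), 130 high (z), 0.75 kg with leg (varies by a quarter). Origin: middle of its underside; z up; the dark screen faces its -x, the back with the prop leg its +x. Stands loose in the dock with about 1.5 mm of play, underside 8 mm above the table; it shifts slightly when the leg is pushed.
- tablet_top (a point): Middle of the tablet's top edge, 130 mm above its underside. The upper 25 mm of the slab are clear on both faces: grip it here across the 14 mm thickness.
- prop_leg (a joint): Leg angle: 0 = folded flat on the tablet's back, pointing to the tablet's +y; grows as the free end swings out to the tablet's +x (clockwise from above); 1.57 = square to the back. Starts at 0 to 0.2. Stiff by friction (0.22 N m, about 2 N at the free end); stays where left. The hard stop is set anew each time, unmeasured, at 1.50 to 1.90.
- leg_plate: Prop leg: grey plate 6 mm thick (its x), from the hinge axis to 135 mm along its +y, 25 to 95 mm above the tablet's underside; the last 20 mm go down to 0 mm as a foot. Origin on the hinge axis, level with the tablet's underside; z up. Folded, its last 35 mm overhang the tablet's +y side edge: push there on the face that looks to its -x, towards its +x.
- leg_hinge (a point): Point on the vertical hinge axis of the leg, 60 mm above the tablet's underside; 11.5 mm behind the tablet's mid-plane (towards its +x), at the middle of its width. The stop is a small dark steel fin that stands 50 mm out from this axis; the leg's face comes to lie on it.
- leg_foot (a point): Middle of the underside of the leg's foot, 125 mm from the hinge axis.
- corner_a (a point): Lower corner of the tablet at its +y end (middle of the thickness).
- corner_b (a point): Lower corner of the tablet at its -y end.
- dock: Fixed grey dock, 110 x 206 mm base, 8 mm thick, same axes as the tablet in it. Origin at the middle of its underside. A slot takes the tablet's lower edge: front wall to 28 mm, rear wall to 20 mm above the table; at its -y end an upright channel 100 mm high holds the tablet's side, so the tablet must rise 95 mm straight up to come free.
- mat: Fixed flat black rubber mat, 220 (its x) x 300 (its y) x 3 mm. Origin at the middle of its underside, top 3 mm above the table. Tablet and open leg cover about 145 x 200 mm.
- gel_bottle: Bystander: white bottle, 56 mm diameter, 165 mm high. Origin under its centre.
- cup: Bystander: steel cup, 72 mm diameter, 85 mm high. Origin under its centre.
- wipes_box: Bystander: open cardboard box 80 x 100 x 50 mm. Origin under its centre.
Not all that is in view belongs to the job. What is shaped like the tablet but red is not meant. What is shaped like the dock but green is not meant.

How it is judged:
By the outcome, as a careful person would: the job done as asked, in the order asked, and still so for the second after the job is handed in, with the robot touching nothing.
It also fails if it takes over 72 s, if anything falls off the work surface, if the arm or the gripper's body presses on something with over 40 N, if the wrist force passes 120 N, or if a joint passes its speed limit or range.

## Working session

There is one attempt and no reset: what is moved stays moved. The work goes in short steps, Python scripts to look and compute and a tool call to move; the robot and the scene stay as the last step left them, time stands still between calls to the robot, and variables do not carry over. Pictures are saved under pics/ and viewed, about 8 in all and at most 12, crops included, and the job is handed in when it is done.

Besides the shell and the picture viewer there is one more tool, called after "Request:" by a JSON object that holds its "fn" and its "kwargs". drive_tool: Moves the arm, as the interface text tells. Its arguments: {"type":"object","properties":{"series":{"type":"array"},"newtons":{"type":"number"}},"required":["series"]}

```bash
mkdir -p pics; ls; python3 - <<'E'
from bench import bot,camera,nets
import cv2,numpy as np
for n in("scene","top"):
    c=camera(n);cv2.imwrite(f"pics/{n}0.png",c["img"])
    print(n,c["mtx"].tolist(),c["k1"],c["rvec"],c["tvec"])
    for k in("tablet","tablet_top","leg_plate","leg_hinge","leg_foot","corner_a","corner_b","dock","mat","gel_bottle","cup","wipes_box"):
        print(k,[(np.round(d["position"]).tolist(),round(d["score"],2)) for d in nets.recognise(n,k)][:3])
print(bot.get_obs(),bot.tip_reach)
E
```

```text
pics
scene [[419.2600488362538, 0.0, 277.68914687482226], [0.0, 419.2600488362538, 216.5755556164296], [0.0, 0.0, 1.0]] 0.017796319391177175 [ 2.10170008  0.83122432 -0.40171393] [-0.44176512 -0.1293359   1.47644335]
tablet [([313.0, 186.0], 0.81), ([328.0, 148.0], 0.6)]
tablet_top [([311.0, 185.0], 0.94), ([331.0, 148.0], 0.81), ([306.0, 216.0], 0.53)]
leg_plate [([324.0, 183.0], 0.82), ([340.0, 140.0], 0.81)]
leg_hinge [([340.0, 144.0], 0.78)]
leg_foot [([321.0, 183.0], 0.89), ([339.0, 145.0], 0.81), ([329.0, 271.0], 0.42)]
corner_a [([314.0, 189.0], 0.92), ([330.0, 144.0], 0.76), ([324.0, 185.0], 0.67)]
corner_b [([314.0, 189.0], 0.92), ([330.0, 144.0], 0.76), ([324.0, 185.0], 0.67)]
dock [([378.0, 258.0], 0.88), ([302.0, 214.0], 0.74)]
mat [([207.0, 297.0], 0.88)]
gel_bottle [([333.0, 272.0], 0.91), ([312.0, 188.0], 0.75), ([323.0, 184.0], 0.47)]
cup [([138.0, 357.0], 0.66)]
wipes_box [([390.0, 202.0], 0.85)]
top [[459.68114190294034, 0.0, 279.45480683174577], [0.0, 459.68114190294034, 213.1564913017954], [0.0, 0.0, 1.0]] -0.13756949736629284 [ 2.18152234 -2.15548196  0.13967312]
[... 708 characters left out ...]
09, -4.57261852]), 'qvel': array([-0.01249411,  0.02426821, -0.07919782,  0.04680249, -0.13090525,
       -0.1168675 ,  0.03776687]), 'joint_torque': array([-1.27979329e-03, -7.76211405e+01,  1.56374082e+00, -2.58380163e+01,
        1.25111412e-02,  2.06220990e-03, -4.35842628e-05]), 'position': array([ 0.30143927, -0.65933035,  0.25024581]), 'tool_rot': array([[ 9.09461109e-01,  4.15788995e-01, -4.62289808e-05],
       [ 4.15788997e-01, -9.09461107e-01,  6.46711168e-05],
       [-1.51539214e-05, -7.80373672e-05, -9.99999997e-01]]), 'contact_force': array([0.54982555, 0.61102602, 0.00330462]), 'moment': array([-0.00151952, -0.0218271 ,  0.00405404]), 'gripper_width': 1.000370977146592} 0.019
```

View pics/scene0.png

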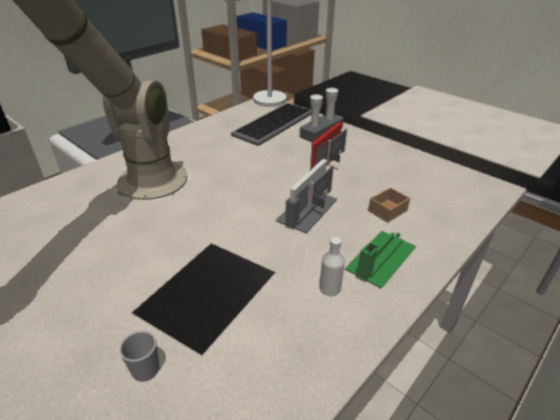

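View pics/top0.png

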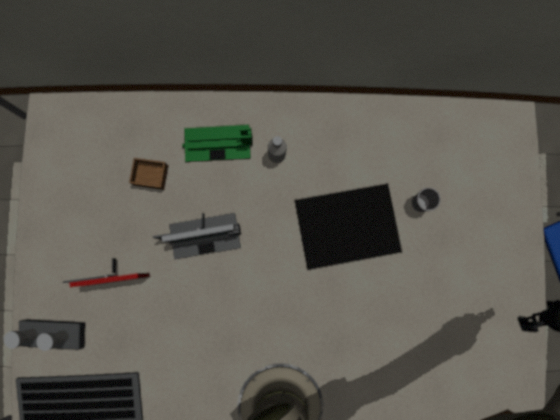

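White tablet: scene (312,187), top (200,233), in the grey dock. The red look-alike is at scene (325,145) / top (108,280) and the green dock at scene (382,258) / top (217,143). The mat is at scene (207,295) / top (347,226). I choose the white tablet and check it in a close crop.

```bash
cat > h.py <<'E'
import cv2,numpy as np
from bench import bot,camera,nets
def cal(c):
    R=cv2.Rodrigues(np.array(c["rvec"],float))[0];return R,np.array(c["tvec"],float).ravel(),np.array(c["mtx"]),np.array([c["k1"],0,0,0,0.])
def proj(c,P):
    return cv2.projectPoints(np.array(P,float).reshape(-1,3),np.array(c["rvec"],float),np.array(c["tvec"],float),np.array(c["mtx"]),np.array([c["k1"],0,0,0.]))[0].reshape(-1,2)
def back(c,uv,z):
    R,t,K,d=cal(c);n=cv2.undistortPoints(np.array(uv,float).reshape(-1,1,2),K,d[:4]).reshape(-1,2)
    D=np.c_[n,np.ones(len(n))]@R;C=-R.T@t
    return C+D*((z-C[2])/D[:,2])[:,None]
def tabpts(x,y,yaw,P,z0=0.008):
    P=np.array(P,float).reshape(-1,3);c,s=np.cos(yaw),np.sin(yaw)
    return P@np.array([[c,-s,0],[s,c,0],[0,0,1]]).T+[x,y,z0]
def crop(c,x0,y0,w,h,f,name):
    im=cv2.resize(c["img"][y0:y0+h,x0:x0+w],None,fx=f,fy=f,interpolation=cv2.INTER_CUBIC);cv2.imwrite("pics/"+name,im);return im
E
python3 - <<'E'
from h import *
a=camera("top");b=camera("scene")
ia=crop(a,140,200,120,75,6,"x.png");ib=crop(b,265,150,90,90,6,"y.png")
# mask mat
for c,n in((a,"top"),(b,"scene")):
    m=(c["img"].max(2)<45).astype(np.uint8)
    k,l,s,ce=cv2.connectedComponentsWithStats(m)
    u=(347,226) if n=="top" else (207,295)
    i=l[u[1],u[0]];cnt=cv2.findContours((l==i).astype(np.uint8),0,1)[0][0]
    q=cv2.approxPolyDP(cv2.convexHull(cnt),8,True).reshape(-1,2);P=back(c,q,.003)
    print(n,q.tolist(),P.round(3).tolist(),P.mean(0).round(3),[round(float(np.linalg.norm(P[i]-P[i-1])),3) for i in range(len(P))])
print(back(a,[[234,233],[160,237],[200,232]],.138).round(3))
im=np.zeros((560,720,3),np.uint8)
cv2.imwrite("pics/crop1.png",np.vstack([ia,np.zeros((10,720,3),np.uint8)]))
cv2.imwrite("pics/crop2.png",ib)
E
```

```text
top [[386, 184], [400, 251], [308, 268], [295, 201]] [[0.677, -0.323, 0.003], [0.468, -0.364, 0.003], [0.415, -0.08, 0.003], [0.619, -0.039, 0.003]] [ 0.545 -0.202  0.003] [0.29, 0.212, 0.289, 0.209]
scene [[211, 245], [266, 278], [201, 353], [134, 312]] [[0.42, -0.082, 0.003], [0.625, -0.067, 0.003], [0.679, -0.326, 0.003], [0.473, -0.364, 0.003]] [ 0.549 -0.21   0.003] [0.287, 0.206, 0.264, 0.21]
[[0.509 0.135 0.138]
 [0.495 0.34  0.138]
 [0.51  0.229 0.138]]
```

View pics/crop1.png

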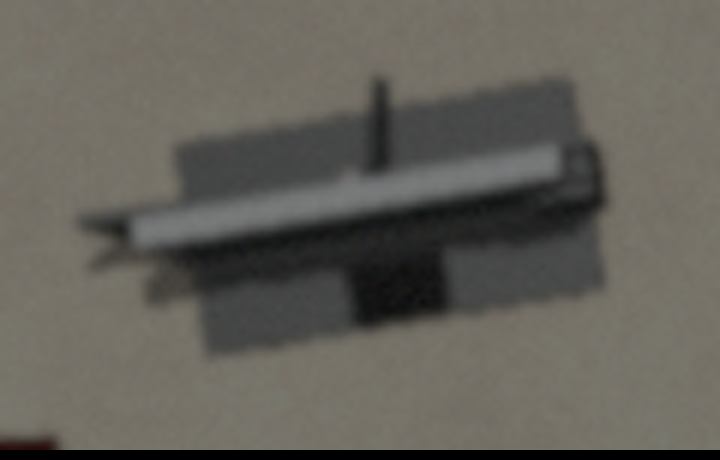

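View pics/crop2.png

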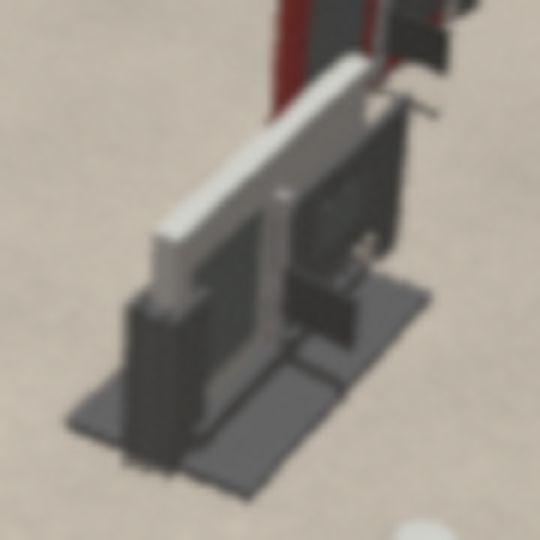

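```bash
python3 - <<'E'
from h import *
from scipy.optimize import least_squares
a=camera("top");b=camera("scene")
f=lambda L,o:(np.array(L,float)+.5)/6-.5+o
ta=f([[132,248],[130,215],[560,145],[562,178]],[140,200])
print("top edge",back(a,ta,.138).round(4).tolist())
print("leg tip top",back(a,f([[80,222]],[140,200]),.103).round(4))
da=f([[178,145],[572,80],[605,290],[208,355]],[140,200]);D=back(a,da,.008);print("dock",D.round(4).tolist(),D.mean(0))
sb=f([[158,232],[195,232],[355,55]],[265,150]);print("scene top",back(b,sb,.138).round(4).tolist())
lb=f([[408,97]],[265,150]);print("scene leg tip",back(b,lb,.103).round(4))
db=f([[68,423],[250,498],[432,295]],[265,150]);print("scene dock",back(b,db,.008).round(4).tolist())
H=np.array
def model(p):
    x,y,w,th=p
    top=tabpts(x,y,w,[[-.007,.1,.13],[.007,.1,.13],[.007,-.1,.13],[-.007,-.1,.13]])
    leg=tabpts(x,y,w,[[.0115+.135*np.sin(th),.135*np.cos(th),.095]])
    return np.r_[proj(a,top)-ta,proj(a,leg)-f([[80,222]],[140,200]),
      proj(b,top[[3,2,0]])-sb,proj(b,leg)-lb]
s=least_squares(lambda p:model(p).ravel(),[.51,.23,.1,.1],loss='soft_l1')
print(s.x);print(model(s.x).round(1).tolist())
print(bot.get_obs()["clock"])
E
```

```text
top edge [[0.4839, 0.3354, 0.138], [0.4991, 0.3369, 0.138], [0.5343, 0.1384, 0.138], [0.519, 0.1371, 0.138]]
leg tip top [[0.4976 0.3695 0.103 ]]
dock [[0.5434, 0.3454, 0.008], [0.5794, 0.1445, 0.008], [0.4729, 0.1255, 0.008], [0.437, 0.3263, 0.008]] [0.5081734  0.23542861 0.008     ]
scene top [[0.5241, 0.14, 0.138], [0.5369, 0.1521, 0.138], [0.4887, 0.336, 0.138]]
scene leg tip [[0.5015 0.3699 0.103 ]]
scene dock [[0.4804, 0.1247, 0.008], [0.5865, 0.1428, 0.008], [0.5476, 0.344, 0.008]]
[0.51045768 0.23778792 0.18003484 0.00510399]
[[0.2, -0.6], [-0.2, -0.1], [-0.8, -0.4], [-0.4, -0.9], [-1.1, -0.3], [-1.1, -0.1], [-3.1, 1.4], [-1.0, -0.2], [-0.3, -0.7]]
1.5
```

```bash
python3 - <<'E'
from h import *
from scipy.optimize import least_squares
a=camera("top");b=camera("scene")
f=lambda L,o:(np.array(L,float)+.5)/6-.5+o
X=[.5105,.2378,.179]
ta=f([[379,78]],[140,200]);sb=f([[356,291],[356,346]],[265,150])
def pts(p):
    th,z1,z0=p
    return tabpts(*X,[[.0115+.05*np.sin(th),.05*np.cos(th),z] for z in(z1,z0)])
def r(p):
    P=pts(p);return np.r_[(proj(a,P[:1])-ta).ravel(),(proj(b,P)-sb).ravel()]
s=least_squares(r,[1.7,.06,.03]);print(s.x,r(s.x).round(1))
print("hinge world",tabpts(*X,[.0115,0,0]))
# fin line from hinge in both pictures for comparison
for z in (.02,.04,.06): print(z,(back(a,ta,.008+z)).round(4))
for th in(1.5,1.6,1.7,1.8,1.9):print(th,((proj(a,tabpts(*X,[[.0115+.05*np.sin(th),.05*np.cos(th),s.x[1]]]))-[140,200]+.5)*6-.5).round(),((proj(b,tabpts(*X,[[.0115+.05*np.sin(th),.05*np.cos(th),s.x[1]]]))-[265,150]+.5)*6-.5).round())
o=bot.get_obs();R=o["tool_rot"];p=o["position"]
# pre-push: tool x along local +y
w=.179;ly=np.array([-np.sin(w),np.cos(w),0])
for sg in(1,-1):
    x=sg*ly;z=np.array([0,0,-1.]);G=np.c_[x,np.cross(z,x),z]
    print(sg,cv2.Rodrigues(R.T@G)[0].ravel())
for n,P in(("above",tabpts(*X,[-.018,.118,.3-.008])),("down",tabpts(*X,[-.018,.118,.094-.008]))):
    print(n,P,R.T@(P[0]-p))
E
```

```text
[1.8311653  0.06903741 0.03600692] [-1.1 -0.2 -0.5  0.2 -1.2 -0.1]
hinge world [[0.52181626 0.23984752 0.008     ]]
0.02 [[0.5769 0.24   0.028 ]]
0.04 [[0.5746 0.2369 0.048 ]]
0.06 [[0.5723 0.2338 0.068 ]]
1.5 [[338.  79.]] [[371. 277.]]
1.6 [[348.  78.]] [[367. 282.]]
1.7 [[359.  77.]] [[361. 287.]]
1.8 [[369.  77.]] [[355. 291.]]
1.9 [[379.  78.]] [[348. 295.]]
1 [-2.86188582e-05  2.53146872e-05 -1.32095315e+00]
-1 [2.71054617e-05 3.06433715e-05 1.82063951e+00]
above [[0.47177821 0.3507098  0.3       ]] [ 0.5749019  -0.84777158 -0.04973969]
down [[0.47177821 0.3507098  0.094     ]] [ 0.57490908 -0.84777023  0.15626031]
```

Request:
{"fn": "drive_tool", "kwargs": {"series": [0.06,-0.065,0,0,0,-0.06,-1,0.12,-0.13,0,0,0,-0.14,-1,0.18,-0.195,0,0,0,-0.22,-1,0.24,-0.26,0,0,0,-0.3,-1,0.28,-0.305,0,0,0,-0.38,-1,0.32,-0.35,0,0,0,-0.45,-1,0.36,-0.39,0,0,0,-0.5,-1,0.4,-0.434,0,0,0,-0.56,-1,0.434,-0.471,0,0,0,-0.6,-1,0.434,-0.471,0,0,0,-0.6,-1], "newtons": 40}}

```text
clock: 2.85
position: [0.4961, -0.0635, 0.2506]
tool_rot: [[0.516, 0.857, 0.001], [0.857, -0.516, -0.0], [0.0, 0.001, -1.0]]
contact_force: [1.0, -1.1, 0.1]
gripper_width: 0.0
```

Request:
{"fn": "drive_tool", "kwargs": {"series": [0.05,-0.034,0,0,0,-0.1,-1,0.1,-0.068,0,0,0,-0.2,-1,0.15,-0.103,0,0,0,-0.3,-1,0.2,-0.137,0,0,0,-0.42,-1,0.25,-0.171,0,0,0,-0.54,-1,0.3,-0.205,0,0,0,-0.65,-1,0.33,-0.226,0.02,0,0,-0.721,-1,0.342,-0.2345,0.04,0,0,-0.721,-1,0.342,-0.2345,0.06,0,0,-0.721,-1,0.342,-0.2345,0.06,0,0,-0.721,-1]}}

```text
clock: 4.1
position: [0.4712, 0.3487, 0.1888]
tool_rot: [[-0.176, 0.984, -0.002], [0.984, 0.176, -0.003], [-0.003, -0.002, -1.0]]
contact_force: [1.0, -0.3, -0.0]
gripper_width: -0.002
```

Request:
{"fn": "drive_tool", "kwargs": {"series": [0.002,0.001,0.02,0,0,0,-1,0.002,0.001,0.04,0,0,0,-1,0.002,0.001,0.06,0,0,0,-1,0.002,0.001,0.07,0,0,0,-1,0.002,0.001,0.08,0,0,0,-1,0.002,0.001,0.09,0,0,0,-1,0.002,0.001,0.095,0,0,0,-1,0.002,0.001,0.095,0,0,0,-1,0.002,0.001,0.095,0,0,0,-1,0.002,0.001,0.095,0,0,0,-1]}}

```text
clock: 5.35
position: [0.4718, 0.3507, 0.0941]
tool_rot: [[-0.176, 0.984, -0.001], [0.984, 0.176, -0.003], [-0.003, -0.002, -1.0]]
contact_force: [-0.5, -0.6, -0.6]
gripper_width: 0.002
```

```bash
python3 - <<'E'
from h import *
a=camera("top");b=camera("scene")
ia=crop(a,140,190,80,60,5,"x.png");ib=crop(b,265,120,80,60,5,"y.png")
cv2.imwrite("pics/crop3.png",np.hstack([ia,ib]));o=bot.get_obs();print(o["q"].round(1),o["contact_force"].round(2),o["position"].round(4))
E
```

```text
[-28.6  38.4 -20.3 115.8  25.5  30.2 -57. ] [-0.97  0.4   0.01] [0.4718 0.3506 0.0941]
```

View pics/crop3.png

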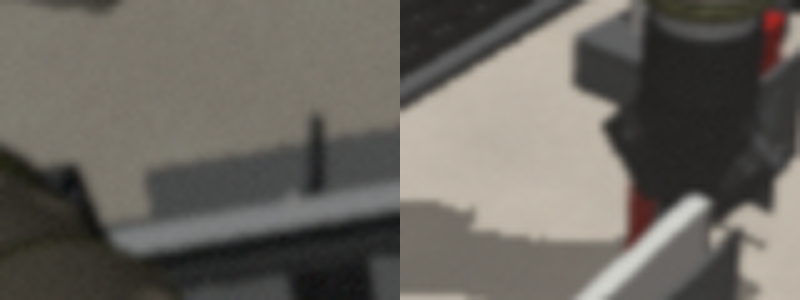

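Request:
{"fn": "drive_tool", "kwargs": {"series": [0,0.004,0,0,0,0,-1,0,0.008,0,0,0,0,-1,0,0.012,0,0,0,0,-1,0.0007,0.0179,0,0,0,0.05,-1,0.0012,0.0239,0,0,0,0.1,-1,0.0013,0.031,0,0,0,0.16,-1,0.001,0.0382,0,0,0,0.22,-1,0.0002,0.0453,0,0,0,0.28,-1,-0.0009,0.0524,0,0,0,0.34,-1,-0.0025,0.0593,0,0,0,0.4,-1]}}

```text
clock: 6.7
position: [0.5311, 0.3589, 0.094]
tool_rot: [[0.225, 0.974, -0.001], [0.974, -0.225, -0.003], [-0.003, -0.0, -1.0]]
contact_force: [-2.8, 1.3, -2.1]
gripper_width: -0.002
```

```bash
cat > arc.py <<'E'
# rows for the leg arc, from the measured pose; usage: arc.py th1 th2 ...
import sys;from h import *
X=[.5105,.2378,.179];d=.0175
def pose(th):
    s,c=np.sin(th),np.cos(th);P=tabpts(*X,[.0115+.118*s-d*c,.118*c+d*s,0])[0];return P[:2]
o=bot.get_obs();R=o["tool_rot"];p=o["position"]
yaw=np.arctan2(R[1,0],R[0,0]);thm=.179+np.pi/2-yaw
H=tabpts(*X,[.0115,0,0])[0,:2];v=p[:2]-H
print("tool th",thm.round(3),"contact th",(.179+np.pi/2-np.arctan2(v[1],v[0])+np.arctan2(d,.118)).round(3),"r",np.hypot(*v).round(4),"F",o["contact_force"].round(2),o["clock"])
print("F normal/radial",(R.T@o["contact_force"]).round(2))
for t in map(float,sys.argv[1:]):
    e=R.T@np.r_[pose(t)-p[:2],0];print(t,e.round(4),round(t-thm,3))
E
python3 arc.py 0.48 0.57 0.66 0.75 0.84 0.93 1.02 1.11 1.2
```

```text
tool th 0.406 contact th 0.404 r 0.1194 F [-2.82  1.29 -2.09] 6.7
F normal/radial [ 0.63 -3.03  2.09]
0.48 [ 0.0009  0.009  -0.    ] 0.074
0.57 [ 0.0012  0.0198 -0.    ] 0.164
0.66 [ 0.0005  0.0305 -0.    ] 0.254
0.75 [-0.0011  0.0411 -0.    ] 0.344
0.84 [-0.0037  0.0515 -0.    ] 0.434
0.93 [-0.0072  0.0617 -0.    ] 0.524
1.02 [-0.0116  0.0715  0.    ] 0.614
1.11 [-0.0168  0.0808  0.    ] 0.704
1.2 [-0.0229  0.0897  0.    ] 0.794
```

Request:
{"fn": "drive_tool", "kwargs": {"series": [0.0009,0.009,0,0,0,0.074,-1,0.0012,0.0198,0,0,0,0.164,-1,0.0005,0.0305,0,0,0,0.254,-1,-0.0011,0.0411,0,0,0,0.344,-1,-0.0037,0.0515,0,0,0,0.434,-1,-0.0072,0.0617,0,0,0,0.524,-1,-0.0116,0.0715,0,0,0,0.614,-1,-0.0168,0.0808,0,0,0,0.704,-1,-0.0229,0.0897,0,0,0,0.794,-1,-0.0229,0.0897,0,0,0,0.794,-1]}}

```text
clock: 7.95
position: [0.6144, 0.3157, 0.0942]
tool_rot: [[0.854, 0.521, 0.0], [0.521, -0.854, -0.003], [-0.001, 0.003, -1.0]]
contact_force: [-0.4, -0.2, 0.4]
gripper_width: -0.001
```

```bash
python3 arc.py 1.23 1.26 1.29 1.32 1.35 1.38 1.41 1.44 1.46 1.5
```

```text
tool th 1.202 contact th 1.211 r 0.1197 F [-0.44 -0.25  0.43] 7.95
F normal/radial [-0.51 -0.02 -0.43]
1.23 [-0.0001  0.0023  0.    ] 0.028
1.26 [0.0003 0.0059 0.    ] 0.058
1.29 [0.0005 0.0094 0.    ] 0.088
1.32 [0.0007 0.013  0.    ] 0.118
1.35 [0.0007 0.0166 0.    ] 0.148
1.38 [0.0007 0.0202 0.0001] 0.178
1.41 [0.0005 0.0237 0.0001] 0.208
1.44 [0.0002 0.0273 0.0001] 0.238
1.46 [-0.      0.0297  0.0001] 0.258
1.5 [-0.0006  0.0344  0.0001] 0.298
```

Request:
{"fn": "drive_tool", "kwargs": {"series": [0,0.0023,0,0,0,0.028,-1,0.0003,0.0059,0,0,0,0.058,-1,0.0005,0.0094,0,0,0,0.088,-1,0.0007,0.013,0,0,0,0.118,-1,0.0007,0.0166,0,0,0,0.148,-1,0.0007,0.0202,0,0,0,0.178,-1,0.0005,0.0237,0,0,0,0.208,-1,0.0002,0.0273,0,0,0,0.238,-1,0,0.0297,0,0,0,0.258,-1,0,0.0297,0,0,0,0.258,-1]}}

```text
clock: 9.2
position: [0.6299, 0.2897, 0.0942]
tool_rot: [[0.958, 0.285, -0.0], [0.285, -0.958, -0.004], [-0.001, 0.003, -1.0]]
contact_force: [-0.7, 0.4, -0.0]
gripper_width: 0.003
```

```bash
python3 arc.py 1.49 1.52 1.55 1.58 1.6; python3 - <<'E'
from h import *
a=camera("top");ia=crop(a,150,180,110,80,7,"crop4.png")
E
```

```text
tool th 1.46 contact th 1.465 r 0.119 F [-0.75  0.45 -0.03] 9.2
F normal/radial [-0.59 -0.64  0.03]
1.49 [0.0007 0.0029 0.    ] 0.03
1.52 [0.0011 0.0065 0.    ] 0.06
1.55 [0.0013 0.0101 0.    ] 0.09
1.58 [0.0015 0.0136 0.    ] 0.12
1.6 [0.0015 0.016  0.0001] 0.14
```

View pics/crop4.png

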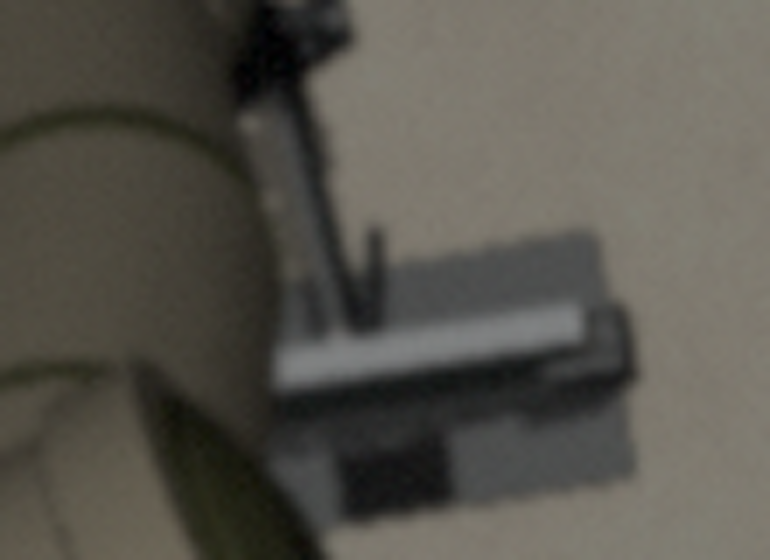

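Request:
{"fn": "drive_tool", "kwargs": {"series": [0.0003,0.002,0,0,0,0.02,-1,0.0007,0.004,0,0,0,0.04,-1,0.0011,0.0065,0,0,0,0.06,-1,0.0012,0.009,0,0,0,0.08,-1,0.0013,0.011,0,0,0,0.1,-1,0.0015,0.0136,0,0,0,0.12,-1,0.0015,0.016,0,0,0,0.14,-1,0.0015,0.018,0,0,0,0.16,-1,0.0015,0.018,0,0,0,0.16,-1,0.0015,0.018,0,0,0,0.16,-1]}}

```text
clock: 10.5
position: [0.6365, 0.2724, 0.0942]
tool_rot: [[0.992, 0.129, -0.0], [0.129, -0.992, -0.004], [-0.001, 0.004, -1.0]]
contact_force: [-0.1, -0.6, 0.3]
gripper_width: 0.001
```

```bash
python3 arc.py 1.64 1.66 1.68 1.7 1.72 1.75
```

```text
tool th 1.62 contact th 1.62 r 0.1192 F [-0.09 -0.61  0.27] 10.5
F normal/radial [-0.17  0.6  -0.27]
1.64 [0.0004 0.0023 0.    ] 0.02
1.66 [0.0007 0.0047 0.    ] 0.04
1.68 [0.0009 0.0071 0.    ] 0.06
1.7 [0.0011 0.0095 0.    ] 0.08
1.72 [0.0013 0.0118 0.    ] 0.1
1.75 [0.0014 0.0154 0.0001] 0.13
```

Request:
{"fn": "drive_tool", "kwargs": {"series": [0.0001,0.0006,0,0,0,0.005,-1,0.0002,0.0012,0,0,0,0.01,-1,0.0003,0.0018,0,0,0,0.015,-1,0.0004,0.0024,0,0,0,0.02,-1,0.0005,0.003,0,0,0,0.025,-1,0.0006,0.0036,0,0,0,0.03,-1,0.0006,0.0042,0,0,0,0.035,-1,0.0007,0.0048,0,0,0,0.04,-1,0.0007,0.0054,0,0,0,0.045,-1,0.0007,0.006,0,0,0,0.05,-1]}}

```text
clock: 11.75
position: [0.638, 0.2666, 0.0942]
tool_rot: [[0.997, 0.079, -0.0], [0.079, -0.997, -0.004], [-0.001, 0.004, -1.0]]
contact_force: [-0.6, 1.9, -0.8]
gripper_width: -0.001
```

```bash
python3 arc.py 1.7 1.72 1.75
```

```text
tool th 1.67 contact th 1.671 r 0.1192 F [-0.61  1.87 -0.75] 11.75
F normal/radial [-0.46 -1.91  0.75]
1.7 [0.0006 0.0034 0.    ] 0.03
1.72 [0.0008 0.0058 0.    ] 0.05
1.75 [0.0011 0.0094 0.    ] 0.08
```

Request:
{"fn": "drive_tool", "kwargs": {"series": [0.0001,0.0004,0,0,0,0.003,-1,0.0002,0.0008,0,0,0,0.006,-1,0.0003,0.0012,0,0,0,0.009,-1,0.0003,0.0016,0,0,0,0.012,-1,0.0003,0.002,0,0,0,0.015,-1,0.0004,0.0023,0,0,0,0.018,-1,0.0005,0.0026,0,0,0,0.021,-1,0.0005,0.0029,0,0,0,0.024,-1,0.0006,0.0032,0,0,0,0.027,-1,0.0006,0.0035,0,0,0,0.03,-1]}}

```text
clock: 13.0
position: [0.6388, 0.2631, 0.0942]
tool_rot: [[0.999, 0.049, -0.0], [0.049, -0.999, -0.004], [-0.001, 0.004, -1.0]]
contact_force: [-2.0, 2.2, -1.0]
gripper_width: 0.003
```

```bash
python3 arc.py 1.72
```

```text
tool th 1.701 contact th 1.701 r 0.1193 F [-2.05  2.19 -1.05] 13.0
F normal/radial [-1.94 -2.29  1.04]
1.72 [0.0003 0.0023 0.    ] 0.019
```

Request:
{"fn": "drive_tool", "kwargs": {"series": [0,0.0003,0,0,0,0.002,-1,0,0.0006,0,0,0,0.004,-1,0.0001,0.0009,0,0,0,0.006,-1,0.0001,0.0012,0,0,0,0.008,-1,0.0001,0.0014,0,0,0,0.01,-1,0.0002,0.0016,0,0,0,0.012,-1,0.0002,0.0018,0,0,0,0.014,-1,0.0002,0.002,0,0,0,0.016,-1,0.0003,0.0022,0,0,0,0.018,-1,0.0003,0.0024,0,0,0,0.02,-1]}}

```text
clock: 14.25
position: [0.6393, 0.2607, 0.0943]
tool_rot: [[1.0, 0.029, -0.0], [0.029, -1.0, -0.004], [-0.0, 0.004, -1.0]]
contact_force: [-0.1, 2.2, -0.5]
gripper_width: -0.0
```

```bash
python3 arc.py 1.74
```

```text
tool th 1.721 contact th 1.721 r 0.1193 F [-0.13  2.23 -0.5 ] 14.25
F normal/radial [-0.07 -2.24  0.49]
1.74 [0.0003 0.0022 0.    ] 0.019
```

Request:
{"fn": "drive_tool", "kwargs": {"series": [0,0.0003,0,0,0,0.002,-1,0,0.0006,0,0,0,0.004,-1,0.0001,0.0009,0,0,0,0.006,-1,0.0001,0.0012,0,0,0,0.008,-1,0.0001,0.0014,0,0,0,0.01,-1,0.0002,0.0016,0,0,0,0.012,-1,0.0002,0.0018,0,0,0,0.014,-1,0.0002,0.002,0,0,0,0.016,-1,0.0003,0.0022,0,0,0,0.018,-1,0.0003,0.0024,0,0,0,0.02,-1]}}

```text
clock: 15.5
position: [0.6397, 0.2583, 0.0943]
tool_rot: [[1.0, 0.009, -0.0], [0.009, -1.0, -0.004], [-0.0, 0.004, -1.0]]
contact_force: [-0.0, 1.5, 0.0]
gripper_width: -0.001
```

```bash
python3 arc.py 1.76
```

```text
tool th 1.741 contact th 1.742 r 0.1193 F [-0.01  1.52  0.  ] 15.5
F normal/radial [ 0.01 -1.52 -0.01]
1.76 [0.0003 0.0022 0.    ] 0.019
```

Request:
{"fn": "drive_tool", "kwargs": {"series": [0,0.0003,0,0,0,0.002,-1,0,0.0006,0,0,0,0.004,-1,0.0001,0.0009,0,0,0,0.006,-1,0.0001,0.0012,0,0,0,0.008,-1,0.0001,0.0014,0,0,0,0.01,-1,0.0002,0.0016,0,0,0,0.012,-1,0.0002,0.0018,0,0,0,0.014,-1,0.0002,0.002,0,0,0,0.016,-1,0.0003,0.0022,0,0,0,0.018,-1,0.0003,0.0024,0,0,0,0.02,-1]}}

```text
clock: 16.75
position: [0.64, 0.2562, 0.0943]
tool_rot: [[1.0, -0.011, -0.0], [-0.011, -1.0, -0.004], [-0.0, 0.004, -1.0]]
contact_force: [-0.1, 3.1, -0.4]
gripper_width: 0.004
```

```bash
python3 arc.py 1.78;python3 - <<'E'
from h import *
a=camera("top");ia=crop(a,150,180,110,80,7,"crop5.png")
E
```

```text
tool th 1.761 contact th 1.759 r 0.1193 F [-0.08  3.13 -0.38] 16.75
F normal/radial [-0.12 -3.13  0.36]
1.78 [0.0003 0.0024 0.    ] 0.019
```

View pics/crop5.png

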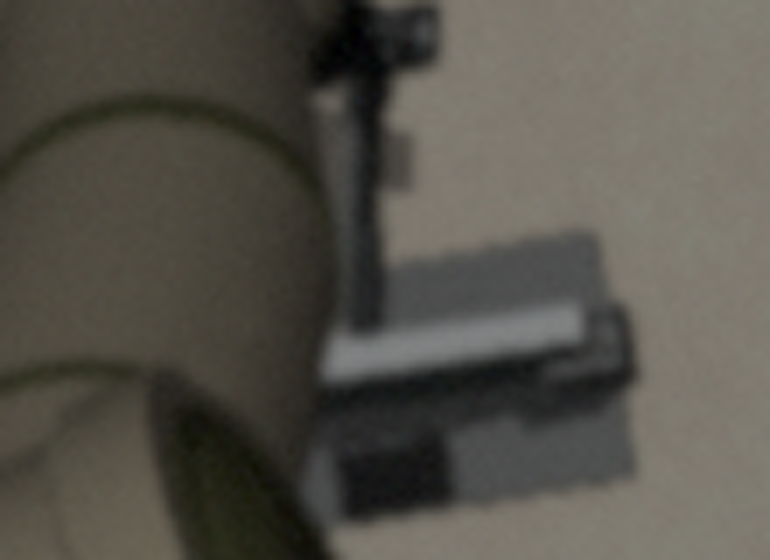

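Request:
{"fn": "drive_tool", "kwargs": {"series": [0,0.0002,0,0,0,0,-1,0,0.0004,0,0,0,0,-1,0,0.0006,0,0,0,0,-1,0,0.0008,0,0,0,0,-1,0,0.001,0,0,0,0,-1,0,0.001,0,0,0,0,-1,0,0.001,0,0,0,0,-1,0,0.001,0,0,0,0,-1,0,0.001,0,0,0,0,-1,0,0.001,0,0,0,0,-1]}}

```text
clock: 18.05
position: [0.6399, 0.2556, 0.0944]
tool_rot: [[1.0, -0.011, -0.0], [-0.011, -1.0, -0.003], [0.0, 0.003, -1.0]]
contact_force: [-1.7, 6.0, -0.8]
gripper_width: -0.003
```

```bash
python3 arc.py; sleep 0; python3 arc.py
```

```text
tool th 1.76 contact th 1.764 r 0.1192 F [-1.71  6.05 -0.77] 18.05
F normal/radial [-1.78 -6.03  0.75]
tool th 1.76 contact th 1.764 r 0.1192 F [-1.71  6.05 -0.77] 18.05
F normal/radial [-1.78 -6.03  0.75]
```

Request:
{"fn": "drive_tool", "kwargs": {"series": [0,0.0004,0,0,0,0,-1,0,0.0005,0,0,0,0,-1,0,0.0006,0,0,0,0,-1,0,0.0006,0,0,0,0,-1,0,0.0006,0,0,0,0,-1,0,0.0006,0,0,0,0,-1,0,0.0006,0,0,0,0,-1,0,0.0006,0,0,0,0,-1,0,0.0006,0,0,0,0,-1,0,0.0006,0,0,0,0,-1]}}

```text
clock: 19.3
position: [0.6399, 0.2556, 0.0944]
tool_rot: [[1.0, -0.01, 0.0], [-0.01, -1.0, -0.003], [0.0, 0.003, -1.0]]
contact_force: [-1.5, 5.4, -0.2]
gripper_width: 0.002
```

```bash
python3 arc.py; python3 -c "
from h import *
for i in range(3):
  camera('top');o=bot.get_obs();print((o['tool_rot'].T@o['contact_force']).round(2),o['position'].round(5))"
```

```text
tool th 1.76 contact th 1.765 r 0.1191 F [-1.53  5.39 -0.19] 19.3
F normal/radial [-1.59 -5.38  0.18]
[-0.52 -4.76  0.02] [0.63988 0.25556 0.09441]
[-0.95 -5.36  0.28] [0.63988 0.25556 0.09444]
[-0.41 -5.52  0.73] [0.63987 0.25554 0.09442]
```

Request:
{"fn": "drive_tool", "kwargs": {"series": [0,0.0007,0,0,0,0,-1,0,0.0008,0,0,0,0,-1,0,0.0009,0,0,0,0,-1,0,0.001,0,0,0,0,-1,0,0.001,0,0,0,0,-1,0,0.001,0,0,0,0,-1,0,0.001,0,0,0,0,-1,0,0.001,0,0,0,0,-1,0,0.001,0,0,0,0,-1,0,0.001,0,0,0,0,-1]}}

```text
clock: 20.7
position: [0.6398, 0.2554, 0.0945]
tool_rot: [[1.0, -0.01, 0.0], [-0.01, -1.0, -0.002], [0.0, 0.002, -1.0]]
contact_force: [-1.0, 5.2, -0.4]
gripper_width: 0.003
```

```bash
python3 -c "
from h import *
for i in range(4):
  o=bot.get_obs();print((o['tool_rot'].T@o['contact_force']).round(2),o['position'].round(5),o['clock']);camera('top')"
```

```text
[-1.08 -5.18  0.41] [0.63981 0.25544 0.09453] 20.7
[-1.1  -5.93  0.39] [0.63986 0.25535 0.09451] 20.75
[-0.87 -5.16 -0.3 ] [0.63981 0.25542 0.09453] 20.8
[-0.41 -6.53  0.62] [0.63985 0.25537 0.09452] 20.85
```

Request:
{"fn": "drive_tool", "kwargs": {"series": [0,0.001,0,0,0,0,-1,0,0.0011,0,0,0,0,-1,0,0.0012,0,0,0,0,-1,0,0.0013,0,0,0,0,-1,0,0.0014,0,0,0,0,-1,0,0.0015,0,0,0,0,-1,0,0.0016,0,0,0,0,-1,0,0.0016,0,0,0,0,-1,0,0.0016,0,0,0,0,-1,0,0.0016,0,0,0,0,-1]}}

```text
clock: 22.15
position: [0.6398, 0.255, 0.0947]
tool_rot: [[1.0, -0.009, 0.001], [-0.009, -1.0, -0.001], [0.001, 0.001, -1.0]]
contact_force: [-0.9, 7.3, 0.5]
gripper_width: 0.002
```

```bash
python3 -c "
from h import *
for i in range(4):
  o=bot.get_obs();print((o['tool_rot'].T@o['contact_force']).round(2),o['position'].round(5),o['clock']);camera('top')"
```

```text
[-0.98 -7.27 -0.47] [0.63976 0.25504 0.09466] 22.15
[-1.5  -7.27 -0.12] [0.63978 0.25505 0.0947 ] 22.2
[-1.23 -6.85  0.7 ] [0.63981 0.25503 0.09468] 22.25
[-0.82 -6.74  0.78] [0.63972 0.25505 0.09466] 22.3
```

Request:
{"fn": "drive_tool", "kwargs": {"series": [0,0.0014,0,0,0,0,-1,0,0.0015,0,0,0,0,-1,0,0.0016,0,0,0,0,-1,0,0.0017,0,0,0,0,-1,0,0.0018,0,0,0,0,-1,0,0.0018,0,0,0,0,-1,0,0.0018,0,0,0,0,-1,0,0.0018,0,0,0,0,-1,0,0.0018,0,0,0,0,-1,0,0.0018,0,0,0,0,-1]}}

```text
clock: 23.6
position: [0.6396, 0.2548, 0.0948]
tool_rot: [[1.0, -0.008, 0.001], [-0.008, -1.0, 0.001], [0.001, -0.001, -1.0]]
contact_force: [-2.1, 7.4, -0.5]
gripper_width: 0.0
```

```bash
python3 -c "
from h import *
for i in range(4):
  o=bot.get_obs();print((o['tool_rot'].T@o['contact_force']).round(2),o['position'].round(5),o['clock']);camera('top')"
```

```text
[-2.17 -7.41  0.54] [0.63963 0.25479 0.0948 ] 23.6
[-1.22 -8.02  0.94] [0.63968 0.25483 0.09484] 23.65
[-1.71 -7.81 -1.02] [0.63962 0.25481 0.09482] 23.7
[-1.31 -8.05  0.39] [0.63964 0.25481 0.09483] 23.75
```

Request:
{"fn": "drive_tool", "kwargs": {"series": [0,0.0019,0,0,0,0,-1,0,0.0021,0,0,0,0,-1,0,0.0021,0,0,0,0,-1,0,0.0021,0,0,0,0,-1,0,0.0021,0,0,0,0,-1,0,0.0021,0,0,0,0,-1,0,0.0021,0,0,0,0,-1,0,0.0021,0,0,0,0,-1,0,0.0021,0,0,0,0,-1,0,0.0021,0,0,0,0,-1]}}

```text
clock: 25.05
position: [0.6395, 0.2546, 0.095]
tool_rot: [[1.0, -0.007, 0.001], [-0.007, -1.0, 0.003], [0.001, -0.003, -1.0]]
contact_force: [-0.5, 7.7, -0.2]
gripper_width: -0.002
```

```bash
python3 -c "
from h import *
for i in range(5):
  o=bot.get_obs();print((o['tool_rot'].T@o['contact_force']).round(2),o['position'].round(5),o['clock']);camera('top')"
```

```text
[-0.53 -7.74  0.22] [0.63952 0.25456 0.09501] 25.05
[-1.98 -8.99 -0.5 ] [0.63952 0.25458 0.09502] 25.1
[-0.96 -8.45  0.25] [0.63953 0.25453 0.095  ] 25.15
[-1.34 -7.68  0.74] [0.6395  0.25457 0.09499] 25.2
[-1.19 -7.39  0.04] [0.63952 0.25456 0.09498] 25.25
```

Request:
{"fn": "drive_tool", "kwargs": {"series": [0,0.0023,0,0,0,0,-1,0,0.0025,0,0,0,0,-1,0,0.0026,0,0,0,0,-1,0,0.0026,0,0,0,0,-1,0,0.0026,0,0,0,0,-1,0,0.0026,0,0,0,0,-1,0,0.0026,0,0,0,0,-1,0,0.0026,0,0,0,0,-1,0,0.0026,0,0,0,0,-1,0,0.0026,0,0,0,0,-1]}}

```text
clock: 26.55
position: [0.6394, 0.2543, 0.0952]
tool_rot: [[1.0, -0.005, 0.002], [-0.005, -1.0, 0.006], [0.002, -0.006, -1.0]]
contact_force: [-0.9, 10.2, -0.2]
gripper_width: -0.0
```

```bash
python3 -c "
from h import *
for i in range(5):
  o=bot.get_obs();print((o['tool_rot'].T@o['contact_force']).round(2),o['position'].round(5),o['clock']);camera('top')"
```

```text
[ -0.99 -10.21   0.3 ] [0.63937 0.25427 0.09524] 26.55
[-2.14 -9.89  0.69] [0.63937 0.25425 0.09521] 26.6
[-1.12 -9.    0.78] [0.63939 0.25424 0.09521] 26.65
[-1.64 -9.87  0.81] [0.63942 0.25426 0.09526] 26.7
[-1.14 -9.65 -0.51] [0.63937 0.25426 0.09522] 26.75
```

Request:
{"fn": "drive_tool", "kwargs": {"series": [0,0.0024,0,0,0,0,-1,0,0.0024,0,0,0,0,-1,0,0.0024,0,0,0,0,-1,0,0.0024,0,0,0,0,-1,0,0.0024,0,0,0,0,-1,0,0.0024,0,0,0,0,-1,0,0.0024,0,0,0,0,-1,0,0.0024,0,0,0,0,-1,0,0.0024,0,0,0,0,-1,0,0.0024,0,0,0,0,-1]}}

```text
clock: 28.05
position: [0.6392, 0.2542, 0.0954]
tool_rot: [[1.0, -0.004, 0.003], [-0.004, -1.0, 0.008], [0.002, -0.008, -1.0]]
contact_force: [-1.3, 9.4, -0.4]
gripper_width: 0.002
```

```bash
python3 - <<'E'
from h import *
for i in range(3):
  o=bot.get_obs();print((o['tool_rot'].T@o['contact_force']).round(2),o['position'].round(5),o['clock']);camera('top')
# next: grasp pose over tablet_top: tool y along local x (jaws across thickness)
X=[.5105,.2378,.179];T=tabpts(*X,[0,0,.13])[0];print("tablet top",T)
R=o["tool_rot"];w=.179
for sg in(1,-1):
    y=sg*np.array([np.cos(w),np.sin(w),0]);z=np.array([0,0,-1.]);G=np.c_[np.cross(y,z),y,z]
    print(sg,cv2.Rodrigues(R.T@G)[0].ravel().round(3))
print(o["q"].round(1),"H",(R.T@(np.r_[T[:2],.26]-o["position"])).round(4))
E
```

```text
[-1.3  -9.42  0.52] [0.63921 0.25416 0.09542] 28.05
[-0.67 -8.61  1.21] [0.63925 0.25417 0.09546] 28.1
[-1.37 -9.25 -0.07] [0.63927 0.25414 0.09544] 28.15
tablet top [0.5105 0.2378 0.138 ]
1 [-0.004 -0.009 -1.754]
-1 [-0.009  0.004  1.388]
[ -28.8   41.9    4.   103.5   -5.4   34.4 -111.5] H [-0.1283  0.0155 -0.165 ]
```

Request:
{"fn": "drive_tool", "kwargs": {"series": [0,-0.01,0,0,0,0,-1,0,-0.02,0,0,0,0,-1,0,-0.02,-0.05,0,0,0,-1,0,-0.02,-0.1,0,0,0,-1,0,-0.02,-0.15,0,0,0,0,-0.03,-0.01,-0.165,0,-0.001,-0.18,0,-0.06,0,-0.165,0,-0.002,-0.36,0,-0.09,0.01,-0.165,-0.001,-0.003,-0.54,0,-0.11,0.0155,-0.165,-0.001,-0.004,-0.72,0,-0.128,0.0155,-0.165,-0.002,-0.005,-0.9,0]}}

```text
clock: 29.45
position: [0.5103, 0.2368, 0.2602]
tool_rot: [[0.621, 0.784, -0.0], [0.784, -0.621, 0.003], [0.002, -0.002, -1.0]]
contact_force: [0.3, -0.3, -0.3]
gripper_width: 0.498
```

```bash
cat > go.py <<'E'
# go.py x y z yaw_of_tool_y(rad): shift and turn from here
import sys;from h import *
x,y,z,w=map(float,sys.argv[1:5]);o=bot.get_obs();R=o["tool_rot"]
Y=np.array([np.cos(w),np.sin(w),0]);Z=np.array([0,0,-1.]);G=np.c_[np.cross(Y,Z),Y,Z]
print((R.T@(np.array([x,y,z])-o["position"])).round(4),cv2.Rodrigues(R.T@G)[0].ravel().round(3),o["q"].round(1),o["contact_force"].round(1),o["clock"])
E
python3 go.py .5105 .2378 .2 .179; python3 - <<'E'
from h import *
b=camera("scene");crop(b,250,120,110,110,5,"crop6.png")
E
```

```text
[ 0.0008 -0.0003  0.0602] [-0.001 -0.003 -0.849] [-24.2  22.7  -8.7 112.3   4.5  45.2 -73.8] [ 0.3 -0.3 -0.3] 29.45
```

View pics/crop6.png

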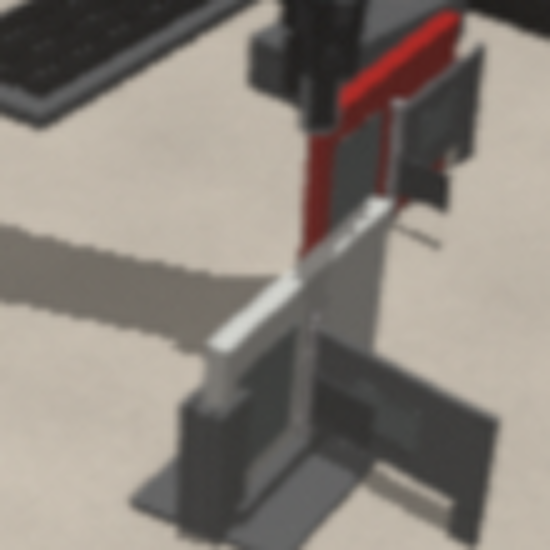

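Request:
{"fn": "drive_tool", "kwargs": {"series": [0.0008,-0.0003,0.01,0,0,-0.17,0,0.0008,-0.0003,0.02,0,0,-0.34,0,0.0008,-0.0003,0.03,0,0,-0.51,0,0.0008,-0.0003,0.04,0,-0.002,-0.68,0,0.0008,-0.0003,0.05,0,-0.003,-0.849,0,0.0008,-0.0003,0.07,-0.001,-0.003,-0.849,0,0.0008,-0.0003,0.09,-0.001,-0.003,-0.849,0,0.0008,-0.0003,0.11,-0.001,-0.003,-0.849,0,0.0008,-0.0003,0.125,-0.001,-0.003,-0.849,0,0.0008,-0.0003,0.131,-0.001,-0.003,-0.849,0]}}

```text
clock: 30.75
position: [0.5081, 0.2381, 0.1282]
tool_rot: [[-0.186, 0.982, -0.003], [0.983, 0.186, -0.001], [-0.0, -0.003, -1.0]]
contact_force: [-0.2, 0.3, -1.1]
gripper_width: 0.499
```

```bash
python3 go.py .5105 .2378 .129 .179; python3 - <<'E'
from h import *
b=camera("scene");a=camera("top")
ia=crop(a,150,180,90,72,5,"x.png");ib=crop(b,270,130,72,72,5,"y.png")
cv2.imwrite("pics/crop7.png",np.hstack([ia,ib]))
E
```

```text
[-0.0007  0.0023 -0.0008] [-0.003  0.     0.008] [-18.9  33.8 -17.4 118.3  19.   30.7 -39.2] [-0.2  0.3 -1.1] 30.75
```

View pics/crop7.png

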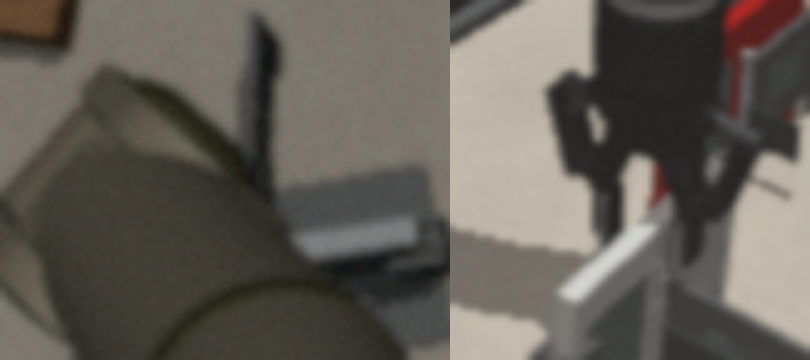

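Request:
{"fn": "drive_tool", "kwargs": {"series": [0,0.0023,-0.0008,0,0,0.008,0,0,0.0023,-0.0008,-0.003,0,0.008,-0.6,0,0.0023,-0.0008,-0.003,0,0.008,-0.75,0,0.0023,-0.0008,-0.003,0,0.008,-1,0,0.0023,-0.0008,-0.003,0,0.008,-1,0,0.0023,-0.0008,-0.003,0,0.008,-1,0,0.0023,-0.0008,-0.003,0,0.008,-1,0,0.0023,-0.0008,-0.003,0,0.008,-1,0,0.0023,-0.0008,-0.003,0,0.008,-1,0,0.0023,-0.0008,-0.003,0,0.008,-1], "newtons": 60}}

```text
clock: 32.1
position: [0.5101, 0.2387, 0.1302]
tool_rot: [[-0.178, 0.984, 0.001], [0.984, 0.178, 0.0], [-0.0, 0.001, -1.0]]
contact_force: [-1.8, -0.2, 4.7]
gripper_width: 0.157
```

```bash
python3 go.py .5105 .2378 .129 .179; python3 go.py .5105 .2378 .129 0.179|head -0; python3 -c "
from h import *
o=bot.get_obs();print(o['moment'].round(2),o['gripper_width'])"
```

```text
[-0.0009  0.0002  0.0012] [0.001 0.    0.   ] [-18.9  33.7 -17.3 118.1  18.8  30.8 -39.5] [-1.8 -0.2  4.7] 32.1
[-0.08  0.52 -0.26] 0.15710527170861946Exception ignored on flushing sys.stdout:
BrokenPipeError: [Errno 32] Broken pipe
```

Request:
{"fn": "drive_tool", "kwargs": {"series": [0,0,-0.005,0,0,0,-1,0,0,-0.015,0,0,0,-1,0,0,-0.027,0,0,0,-1,0,0,-0.04,0,0,0,-1,0,0,-0.053,0,0,0,-1,0,0,-0.066,0,0,0,-1,0,0,-0.08,0,0,0,-1,0,0,-0.095,0,0,0,-1,0,0,-0.11,0,0,0,-1,0,0,-0.125,0,0,0,-1]}}

```text
clock: 33.35
position: [0.5099, 0.2387, 0.2562]
tool_rot: [[-0.178, 0.984, 0.001], [0.984, 0.178, 0.0], [-0.0, 0.001, -1.0]]
contact_force: [0.5, 0.3, -8.7]
gripper_width: 0.151
```

```bash
python3 go.py .5105 .2378 .28 .179; python3 -c "
from h import *
o=bot.get_obs();print(o['moment'].round(2),o['gripper_width'])
b=camera('scene');crop(b,220,80,150,130,5,'crop8.png')"
```

```text
[-0.0009  0.0004 -0.0238] [0.001 0.    0.   ] [-14.8  24.2 -22.2 111.8  12.4  46.2 -33.6] [ 0.5  0.3 -8.7] 33.35
[ 0.03  0.07 -0.02] 0.1513872097328557
```

View pics/crop8.png

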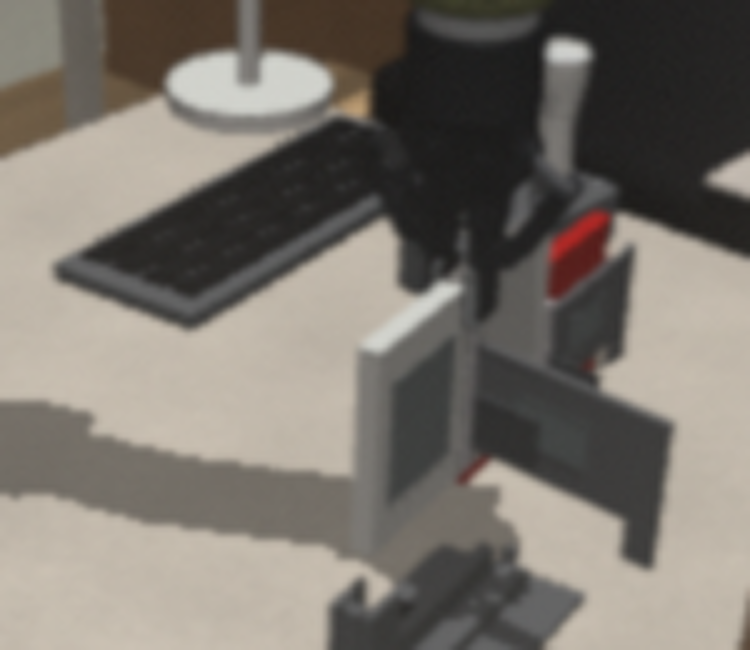

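Request:
{"fn": "drive_tool", "kwargs": {"series": [0,0,-0.025,0,0,0,-1,-0.005,-0.0015,-0.05,0,0,0,-1,-0.02,-0.005,-0.06,0,0,0,-1,-0.045,-0.0115,-0.06,0,0,0,-1,-0.08,-0.02,-0.06,0,0,0,-1,-0.12,-0.03,-0.06,0,0,0,-1,-0.16,-0.04,-0.06,0,0,0,-1,-0.195,-0.049,-0.06,0,0,0,-1,-0.225,-0.0565,-0.06,0,0,0,-1,-0.245,-0.0615,-0.06,0,0,0,-1]}}

```text
clock: 34.65
position: [0.4924, -0.0157, 0.3171]
tool_rot: [[-0.176, 0.984, 0.002], [0.984, 0.176, 0.0], [-0.0, 0.002, -1.0]]
contact_force: [1.0, 0.9, -8.1]
gripper_width: 0.148
```

```bash
python3 go.py .4792 -.2157 .315 .182
```

```text
[-0.1945 -0.0482  0.002 ] [ 0.002  0.    -0.005] [ 11.   14.7 -19.7 116.    6.4  50.2  -2. ] [ 1.   0.9 -8.1] 34.65
```

Request:
{"fn": "drive_tool", "kwargs": {"series": [-0.02,-0.005,0,0,0,0,-1,-0.05,-0.0125,0,0,0,0,-1,-0.085,-0.021,0,0,0,0,-1,-0.12,-0.03,0,0,0,0,-1,-0.15,-0.0375,0.002,0,0,0,-1,-0.175,-0.043,0.005,0.001,0,-0.003,-1,-0.19,-0.047,0.02,0.002,0,-0.005,-1,-0.1945,-0.0482,0.04,0.002,0,-0.005,-1,-0.1945,-0.0482,0.06,0.002,0,-0.005,-1,-0.1945,-0.0482,0.07,0.002,0,-0.005,-1]}}

```text
clock: 35.9
position: [0.4782, -0.2153, 0.2451]
tool_rot: [[-0.181, 0.983, -0.003], [0.983, 0.181, 0.001], [0.002, -0.003, -1.0]]
contact_force: [0.4, 0.4, -9.9]
gripper_width: 0.152
```

```bash
python3 go.py .4792 -.2157 .125 .182; python3 - <<'E'
from h import *
b=camera("scene");a=camera("top")
ia=crop(a,270,160,180,130,4,"x.png");ib=crop(b,120,140,180,180,4,"y.png")
cv2.imwrite("pics/crop9.png",cv2.resize(np.hstack([cv2.resize(ia,(560,404)),cv2.resize(ib,(404,404))]),(800,335)))
E
```

```text
[-0.0008  0.0013  0.1201] [-0.003 -0.002  0.   ] [ 28.5  21.7 -14.  117.4   7.6  42.   20.2] [ 0.4  0.4 -9.9] 35.9
```

View pics/crop9.png

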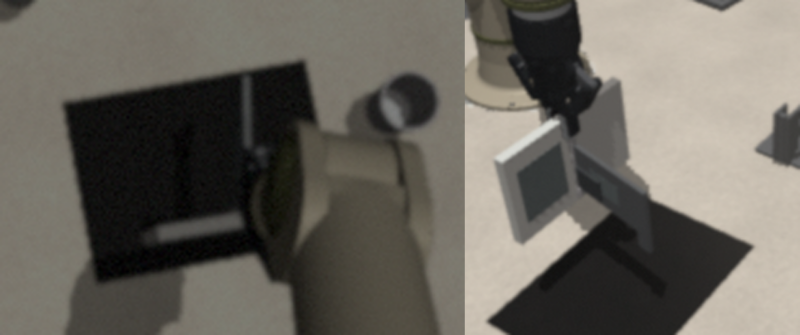

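Request:
{"fn": "drive_tool", "kwargs": {"series": [0,0.0005,0.015,-0.001,0,0,-1,-0.0008,0.001,0.035,-0.003,-0.002,0,-1,-0.0008,0.0013,0.055,-0.003,-0.002,0,-1,-0.0008,0.0013,0.072,-0.003,-0.002,0,-1,-0.0008,0.0013,0.086,-0.003,-0.002,0,-1,-0.0008,0.0013,0.097,-0.003,-0.002,0,-1,-0.0008,0.0013,0.105,-0.003,-0.002,0,-1,-0.0008,0.0013,0.11,-0.003,-0.002,0,-1,-0.0008,0.0013,0.113,-0.003,-0.002,0,-1,-0.0008,0.0013,0.113,-0.003,-0.002,0,-1]}}

```text
clock: 37.25
position: [0.4796, -0.2157, 0.1327]
tool_rot: [[-0.181, 0.983, 0.0], [0.983, 0.181, -0.001], [-0.001, 0.0, -1.0]]
contact_force: [0.3, -0.4, -9.1]
gripper_width: 0.154
```

```bash
python3 go.py .4792 -.2157 .125 .182
```

```text
[ 0.0001 -0.0004  0.0077] [0.    0.001 0.   ] [ 25.5  31.1 -10.6 123.1  12.3  26.8  15.9] [ 0.3 -0.4 -9.1] 37.25
```

Request:
{"fn": "drive_tool", "kwargs": {"series": [0,0,0.0005,0,0,0,-1,0,0,0.001,0,0,0,-1,0,0,0.0016,0,0,0,-1,0,0,0.0022,0,0,0,-1,0,0,0.0028,0,0,0,-1,0,0,0.0034,0,0,0,-1,0,0,0.004,0,0,0,-1,0,0,0.0045,0,0,0,-1,0,0,0.005,0,0,0,-1,0,0,0.005,0,0,0,-1]}}

```text
clock: 38.5
position: [0.4796, -0.2157, 0.1276]
tool_rot: [[-0.181, 0.983, 0.0], [0.983, 0.181, -0.0], [-0.001, 0.0, -1.0]]
contact_force: [-0.8, -1.0, -8.7]
gripper_width: 0.154
```

Request:
{"fn": "drive_tool", "kwargs": {"series": [0,0,0.0003,0,0,0,-1,0,0,0.0006,0,0,0,-1,0,0,0.0009,0,0,0,-1,0,0,0.0012,0,0,0,-1,0,0,0.0014,0,0,0,-1,0,0,0.0016,0,0,0,-1,0,0,0.0018,0,0,0,-1,0,0,0.002,0,0,0,-1,0,0,0.0022,0,0,0,-1,0,0,0.0024,0,0,0,-1]}}

```text
clock: 39.75
position: [0.4791, -0.2157, 0.1253]
tool_rot: [[-0.181, 0.983, -0.0], [0.983, 0.181, -0.001], [-0.0, -0.0, -1.0]]
contact_force: [-5.2, 1.0, -1.4]
gripper_width: 0.149
```

Request:
{"fn": "drive_tool", "kwargs": {"series": [0,0,0.0002,0,0,0,-1,0,0,0.0004,0,0,0,-1,0,0,0.0005,0,0,0,-1,0,0,0.0005,0,0,0,-1,0,0,0.0005,0,0,0,-1,0,0,0.0005,0,0,0,-1,0,0,0.0005,0,0,0,-1,0,0,0.0005,0,0,0,-1,0,0,0.0005,0,0,0,-1,0,0,0.0005,0,0,0,-1]}}

```text
clock: 41.0
position: [0.479, -0.2158, 0.1252]
tool_rot: [[-0.181, 0.983, -0.0], [0.983, 0.181, -0.001], [-0.001, -0.0, -1.0]]
contact_force: [-5.0, 0.3, 4.1]
gripper_width: 0.151
```

```bash
python3 go.py .4792 -.2157 .125 .182; python3 -c "
from h import *
for i in range(3):
  o=bot.get_obs();print(o['moment'].round(2),o['contact_force'].round(1));camera('top')"
```

```text
[0.0001 0.0002 0.0002] [-0.     0.001  0.   ] [ 25.3  31.8 -10.3 123.4  12.6  25.8  15.6] [-5.   0.3  4.1] 41.0
[0.15 0.79 0.03] [-5.   0.3  4.1]
[0.14 0.78 0.01] [-5.2 -0.8  2.7]
[0.21 0.79 0.09] [-5.3  1.2  3.1]
```

Request:
{"fn": "drive_tool", "kwargs": {"series": [0,-0.0003,0,0,0,0,-1,0,-0.0005,0,0,0,0,-1,0,-0.0005,0,0,0,0,-1,0,-0.0005,0,0,0,0,-0.65,0,-0.0005,0,0,0,0,-0.6,0,-0.0005,0,0,0,0,-0.5,0,-0.0005,0,0,0,0,-0.4,0,-0.0005,0,0,0,0,-0.3,0,-0.0005,0,0,0,0,-0.2,0,-0.0005,0,0,0,0,-0.2,0], "newtons": 20}}

```text
invalid input at $.series: expected a multiple of 7 numbers
```

Request:
{"fn": "drive_tool", "kwargs": {"series": [0,-0.0003,0,0,0,0,-1,0,-0.0005,0,0,0,0,-1,0,-0.0005,0,0,0,0,-1,0,-0.0005,0,0,0,0,-0.65,0,-0.0005,0,0,0,0,-0.6,0,-0.0005,0,0,0,0,-0.5,0,-0.0005,0,0,0,0,-0.4,0,-0.0005,0,0,0,0,-0.3,0,-0.0005,0,0,0,0,-0.2,0,-0.0005,0,0,0,0,-0.2], "newtons": 20}}

```text
clock: 42.4
position: [0.4785, -0.2159, 0.1252]
tool_rot: [[-0.181, 0.983, -0.0], [0.983, 0.181, -0.001], [-0.001, -0.0, -1.0]]
contact_force: [0.0, -0.7, -0.0]
gripper_width: 0.399
```

```bash
python3 go.py .4792 -.2157 .125 .182
```

```text
[0.     0.0007 0.0002] [-0.     0.001  0.   ] [ 25.3  31.7 -10.3 123.5  12.6  25.7  15.6] [ 0.  -0.7 -0. ] 42.4
```

Released with no residual force. Rising straight up.

Request:
{"fn": "drive_tool", "kwargs": {"series": [0,0,-0.005,0,0,0,-0.2,0,0,-0.012,0,0,0,-0.2,0,0,-0.022,0,0,0,-0.2,0,0,-0.035,0,0,0,-0.2,0,0,-0.06,0,0,0,-0.2,0,0,-0.09,0,0,0,-0.2,0,0,-0.12,0,0,0,-0.2,0.05,0,-0.15,0,0,0,-0.2,0.1,0,-0.15,0,0,0,-0.2,0.15,0,-0.15,0,0,0,-0.2]}}

```text
clock: 43.65
position: [0.4511, -0.0669, 0.2764]
tool_rot: [[-0.181, 0.984, 0.002], [0.984, 0.181, -0.001], [-0.002, 0.002, -1.0]]
contact_force: [0.8, 0.9, -0.5]
gripper_width: 0.398
```

```bash
python3 - <<'E'
from h import *
b=camera("scene");a=camera("top")
X=[.4788,-.2158,.182]
print("pred foot px top",proj(a,tabpts(*X,[[.0115+.125*np.sin(1.765),.125*np.cos(1.765),0],[0,.1,.13],[0,-.1,.13]],.003)).round(1).tolist())
ia=crop(a,280,150,165,130,4,"x.png");ib=crop(b,100,190,200,200,4,"y.png")
cv2.imwrite("pics/crop10.png",cv2.resize(np.hstack([cv2.resize(ia,(508,400)),cv2.resize(ib,(400,400))]),(800,352)));o=bot.get_obs();print(o["clock"],o["position"])
E
```

```text
pred foot px top [[351.9, 203.1], [325.2, 251.6], [395.0, 239.1]]
43.75 [ 0.45046536 -0.06365496  0.27629287]
```

View pics/crop10.png

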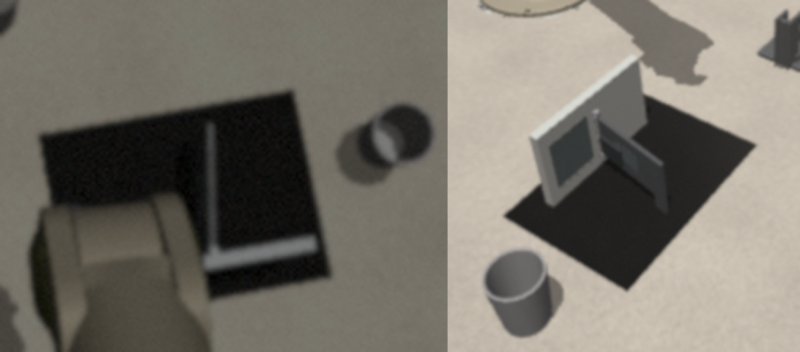

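```bash
python3 -c "
from bench import sign_off
print(sign_off())"
```

```text
the job is handed in; nothing more can be done
None
```

The job is done and handed in at about 43.8 s. The tablet stands upright on the black mat on its lower edge and its open leg, and the robot is touching nothing.

- **Leg:** I swung it to its stop at about 1.76 rad and pressed it there. The readings were about 9 to 10 N at the end of the first hold and about 9.1 N through the second, roughly 1.25 s each. The highest reading was 10.2 N; forces were only read at and after the end of each move, so a short peak inside a move would not show.
- **Press build-up:** It took several steps, because the arm gave way more than I first reckoned.
- **Lift and placing:** I gripped the middle of the top edge at 60 N, lifted straight up about 126 mm, and lowered it slowly onto the mat. At touchdown a sideways force of about 5 N built up. I eased it off before opening the fingers, and the readings after release were near zero.
- **Last picture:** The tablet is upright with its leg open, and the lower corner and foot in view lie inside the mat edges. The arm hides part of the top view. By the measured poses the margins are at least about 30 mm. The cup had not been moved; the bottle and box were not in that picture, but the arm never went near them.
- **Disagreement:** The mat measured about 209 x 289 mm in the pictures against 220 x 300 mm as given, probably from how I picked its dark edge. The margins still hold with the smaller size.

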